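Draw the spun tube from the centrifuge and hold it upright over the spill tray

ROBOT

A 6-joint arm with a two-finger parallel gripper is mounted at the origin on the work surface. World frame = base frame: x ahead of the robot, y to its left, z up, the work surface at z = 0. Lengths are in m, angles in rad, forces in N, time in s.
With the tool pointing down it reaches from about 0.35 to 1 m from the base axis. Payload 7.1 kg.
Tool frame: the origin (TCP) lies between the finger pads; the fingertips stand 22 mm ahead of it and the grasp point (between the pads) lies 3 mm ahead of it; z points along the fingers, y is the line along which they close (so a half turn about z gives the same grasp; the last joint's range is limited). The gripper opens to 85 mm and grips with 20 to 120 N. Pads are 22 mm wide; open, the fingers measure 114 mm over their backs; the gripper's body (76 mm by 85 mm) begins 54 mm behind the grasp point. The pads swing forward as they close: fully open they stand 13 mm farther back than shut.
Start: joints at [-1.185, 0.423, 1.63, -0, 1.089, -0.019], TCP at [0.246, -0.574, 0.231] pointing down, gripper open.
Joint ranges: [-3, 3], [-0.9, 2.11], [0.09, 2.58], [-1.31, 4.45], [0.11, 2.69], [-2.54, 2.54]. Speed limits (rad/s): [2.39, 2.39, 3.01, 3.14, 3.14, 3.14].

INTERFACE

Orientations are given as a rotation vector (axis times angle).
In Python, from rig import manip gives the robot as it stands. The module is installed in compiled form; this text tells all that it offers. Calls block until the motion is done:
- manip.move_to(position, orientation): joint-space move of the TCP to a pose.
- manip.servo_line(position, orientation=None, rate=0.15): straight line of the TCP; orientation=None keeps the orientation; rate is the mean speed in m/s.
- manip.set_joints(angles): joint-space move.
- manip.command_gripper(opening, f_grip=None): finger opening in m; f_grip is the grip in N (None keeps the last); returns when the fingers have stopped.
- manip.hold(seconds).
- manip.solve_ik(position, orientation): joint angles nearest the present ones, or None.
- manip.camera(name): name is "scene" or "top"; returns a dict with "image" (480x640x3 uint8, red, green, blue), "fx", "fy", "cx", "cy" (pixels), "cam_to_world" (4x4, takes a point from camera to world coordinates). Camera axes: x right, y down, z forward; pixel columns grow to the right and rows downward; lengths in m; the calibration is good to about 2 mm. A picture is of the moment at which its call begins. There is no depth.
A pose or a line that the arm cannot do raises manip.IKError and nothing moves.
- manip.sign_off(): hands the job in; it is judged then, once.
Readings, each from a call of its own:
- manip.get_time(): time.
- manip.get_joint_positions(): joint angles.
- manip.get_joint_vel(): joint speeds.
- manip.get_tau(): joint torques, N m.
- manip.get_position(): TCP position.
- manip.get_ee_rot(): TCP orientation.
- manip.get_contact_force(): force on the tool from outside, world axes, zero at the start.
- manip.get_torque(): the same for the moment, N m.
- manip.get_width(): finger opening in m.
- manip.get_grip_force(): force on a finger pad.
Only numpy, scipy, OpenCV 4.12 (cv2) and the standard library are available. Lean on these libraries where they do the work, as an engineer would, in place of code of your own. Each camera call takes 0.05 s, during which the arm holds its last target. There are 200 camera calls.

TASK

The hand centrifuge has stopped: draw the corked tube up out of its slanting cup without letting it tip noticeably further over, turn it upright and bring it over the white spill tray, where I will uncork it. Finish while still holding it there, upright and still over the middle of the tray, its foot at least 10 cm above the tray, with only the gripper touching it. Leave the open counterbalance tube in its cup opposite, and leave everything else standing or lying where it is.

Things in the scene. Friction and masses are not known exactly. Their poses are not given: they have to be found in the camera images.
- sample_tube: The sample tube: frosted glass, 17 mm diameter, round foot, 130 mm long, about 30 g, closed by a tapered cork that stands 12.5 mm above the glass (16 to 20 mm wide). At the start it leans about 37 degrees (0.65 rad) in a centrifuge cup, mouth towards the spindle, foot outwards; 52 mm of glass and the cork stand out. Origin: tip of the round foot; z runs along the tube to the cork.
- sample_grip (a point): A good place to grip the sample tube: on its axis, 110 mm from the foot, 32 mm outside the cup. Close the fingers level and across the lean (tangentially to the head). Hold the tool upright or tilted along with the tube by up to 20 degrees; more brings the gripper's body against the other tube. z runs along the tube to the cork.
- counter_tube: The counterbalance tube in the cup straight across the head from the sample: the same frosted glass tube, 17 x 130 mm, but open, without a cork. To be left in its cup. Origin: the tip of its foot; z runs towards its mouth.
- sample_cup_floor (a point): Middle of the inner floor of the cup that holds the sample tube at the start: an aluminium cup, 25 mm outside and 21 mm inside diameter, 78 mm deep, slanting like the tube in it, which has about 2 mm of play all round. The tube comes out straight along its own axis and is free after 80 mm.
- counter_cup_floor (a point): Middle of the inner floor of the cup that holds the counterbalance tube, the same kind of cup.
- head_axis (a point): On the spindle, level with the cups' mouths, 190 mm above the work surface. Four cups, two of them empty, stand at 90 degrees: mouths 60 mm, floors 105 mm out from the spindle, 240 mm circle in all. The head turns with slight friction (0.06 N m) and may be moved a little. The nut in the middle is 24 mm wide and ends at 200 mm. The crank hangs at the machine's side, below 190 mm.
- spill_tray: The shallow white plastic spill tray on the work surface, fixed, 180 mm (its x) by 240 mm (its y), 22 mm high, 4 mm thick. Origin: middle of its underside.
- tube_rack: White test tube rack, 50 x 170 mm, 73 mm high, loose, leave alone. Origin: middle of its underside.
- rack_tube_a: Another corked tube (17 x 130 mm) standing upright in the rack, leave alone: it is not the one in the centrifuge. Its top is about 150 mm above the surface. Origin: tip of its foot.
- rack_tube_b: An open tube standing upright in the rack, leave alone. Origin: tip of its foot.
- crucible: White porcelain crucible, 44 mm wide, 36 mm high, standing loose, leave alone. Origin: middle of its underside.
- cork_borer: Brass cork borer lying on the surface, 125 mm long, with a knurled grip 19 mm thick, leave alone. Origin: on the surface below its middle; x along it.
- beaker: Glass beaker, 68 mm wide, 90 mm high, standing loose, leave alone. Origin: middle of its underside.
- wash_bottle: White wash bottle with a bent spout, 66 mm wide, 200 mm high, standing loose, leave alone. Origin: middle of its underside.
- spatula: Flat steel laboratory spatula, 180 mm long, lying on the surface, leave alone. Origin: below its middle; x along it.

How it is judged:
At the end, for the whole second after the job is handed in: Gripped in the fingers and at rest: the corked tube upright within 0.15 rad, its foot over 97 mm above the work surface and within 60 mm (tray x) and 80 mm (tray y) of the tray's middle, touching neither tray, head nor other tube; the counterbalance tube on the floor of its cup (angle between sample_tube's own z axis and vertical below 0.15 rad and height (world z) of sample_tube above 0.097 m and x of sample_tube in the frame of spill_tray between -0.06 and 0.06 m and y of sample_tube in the frame of spill_tray between -0.08 and 0.08 m and contact force between the fingers and sample_tube above 2 N and contact force between sample_tube and counter_tube below 0.05 N and contact force between sample_tube and spill_tray below 0.05 N and contact force between sample_tube and head below 0.05 N and linear speed of sample_tube below 0.03 m/s and angular speed of sample_tube below 0.25 rad/s and distance between counter_tube and counter_cup_floor below 0.012 m); the arm keeps its last pose, push and grip.
It fails at once if the sample tube tips over to more than 55 degrees from the vertical (angle between sample_tube's own z axis and vertical above 0.96 rad).
It fails at once if the counterbalance tube is drawn more than 30 mm out of its cup (distance between counter_tube and counter_cup_floor above 0.03 m).
It fails at once if a bystander (rack, tube in the rack, crucible, cork borer, beaker, wash bottle, spatula) is moved by more than 30 mm (distance of any of tube_rack, rack_tube_a, rack_tube_b, crucible, cork_borer, beaker, wash_bottle, spatula from where it was at the start of the episode above 0.03 m).
It also fails if it takes over 35 s, if anything falls off the work surface, if the arm or the gripper's body presses on something with over 40 N, if the wrist force passes 120 N, or if a joint passes its speed limit or range.

## Working session

There is one attempt and no reset: what is moved stays moved. The work goes in short steps, each a Python script; the robot and the scene stay as the last script left them, time stands still between calls to the robot, and variables do not carry over. Pictures are saved under pics/ and viewed, at most 10 in all, crops included, and the job is handed in when it is done.

```bash
mkdir -p pics
python3 - <<'E'
from rig import manip
import cv2,numpy as np,pickle
d={}
for n in("scene","top"):
    c=manip.camera(n);d[n]=c
    cv2.imwrite(f"pics/{n}0.png",c["image"][:,:,::-1])
    print(n,c["fx"],c["fy"],c["cx"],c["cy"]);print(np.round(c["cam_to_world"],4).tolist())
pickle.dump(d,open("cams0.pkl","wb"))
print(manip.get_time(),manip.get_ee_rot())
E
```

```text
scene 576.121677851234 576.121677851234 307.45226189439234 233.17285790432135
[[0.5048, 0.5562, -0.6602, 1.5095], [0.8631, -0.3096, 0.3991, -0.5713], [0.0176, -0.7712, -0.6363, 1.0551], [0.0, 0.0, 0.0, 1.0]]
top 534.2869577672202 534.2869577672202 320.01974104790816 241.61486842855996
[[0.0216, -0.9959, 0.0876, 0.4516], [-0.9998, -0.0212, 0.0052, -0.0356], [-0.0034, -0.0877, -0.9961, 1.5872], [0.0, 0.0, 0.0, 1.0]]
0.1 [-3.07612483e+00 -6.31224165e-01  4.03764059e-04]
```

View pics/scene0.png

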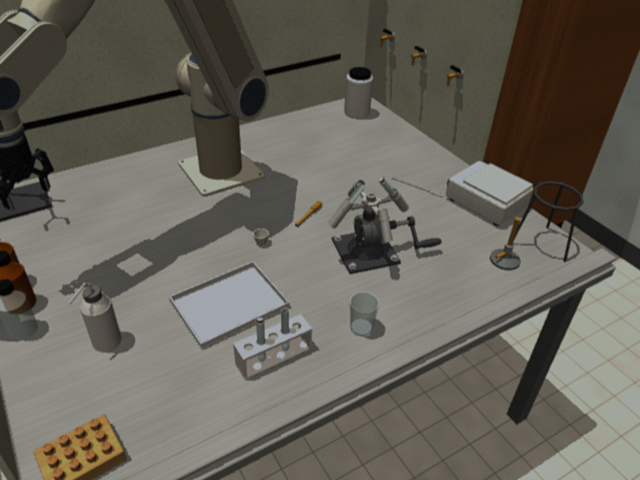

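View pics/top0.png

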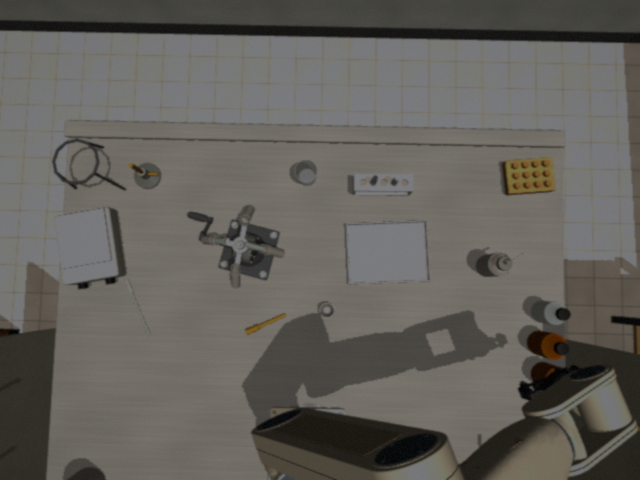

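The scene shows the centrifuge near (370,225) with two tubes sticking out at about (350,203) and (395,195). The top view shows the head near (240,245) and the tray near (387,252). I'll crop both to tell the corked tube from the open one.

Run:
```python
import cv2,pickle,numpy as np
d=pickle.load(open("cams0.pkl","rb"))
a=d["scene"]["image"][165:275,315:445,::-1];b=d["top"]["image"][195:300,175:305,::-1]
f=lambda i:cv2.convertScaleAbs(cv2.resize(i,(400,340),interpolation=cv2.INTER_CUBIC),alpha=1.5)
cv2.imwrite("pics/crop0.png",np.hstack([f(a),f(b)]))
```

```text
(no output)
```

View pics/crop0.png

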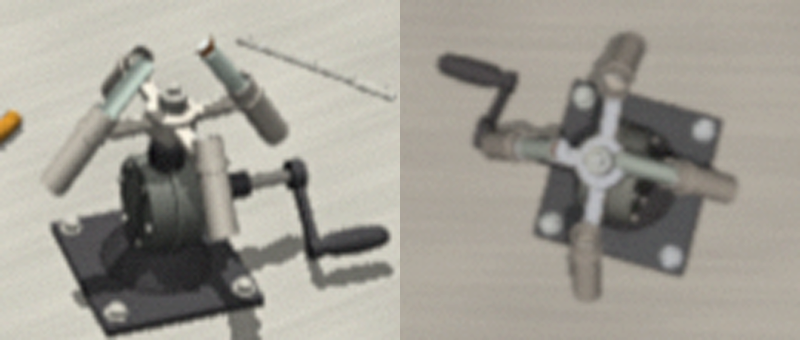

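The corked sample is on the +y side: cork at about (382,180) in the scene and (225,241) in the top view. The open counterbalance tube is on the −y side. Next I'll measure with masks and triangulation.

```bash
cat > h.py <<'E'
import cv2,pickle,numpy as np
def ray(c,p):
    T=c["cam_to_world"];v=np.array([(p[0]-c["cx"])/c["fx"],(p[1]-c["cy"])/c["fy"],1.])
    d=T[:3,:3]@v;return T[:3,3],d/np.linalg.norm(d)
def tri(c1,p1,c2,p2):
    o1,d1=ray(c1,p1);o2,d2=ray(c2,p2)
    s=np.linalg.lstsq(np.c_[d1,-d2],o2-o1,rcond=None)[0]
    a=o1+s[0]*d1;b=o2+s[1]*d2;return (a+b)/2,np.linalg.norm(a-b)
def plane(c,p,z):
    o,d=ray(c,p);return o+d*(z-o[2])/d[2]
def proj(c,X):
    T=c["cam_to_world"];v=T[:3,:3].T@(np.asarray(X)-T[:3,3]);return np.array([c["fx"]*v[0]/v[2]+c["cx"],c["fy"]*v[1]/v[2]+c["cy"]])
E
python3 - <<'E'
from h import *
d=pickle.load(open("cams0.pkl","rb"));S,T=d["scene"],d["top"]
for n,c,(x0,x1,y0,y1) in(("scene",S,(370,405,170,205)),("top",T,(205,240,230,255))):
    im=c["image"].astype(int)[y0:y1,x0:x1];rb=im[...,0]-im[...,2]
    m=rb>np.median(rb)+18;ys,xs=np.nonzero(m);print(n,"cork",len(xs),xs.mean()+x0,ys.mean()+y0,list(zip(xs+x0,ys+y0,rb[m]))[:25])
    # greenish glass
    g=im[...,1]-im[...,0];m=g>4;ys,xs=np.nonzero(m)
    P=np.c_[xs+x0,ys+y0].astype(np.float32)
    if len(P)>4:
        l=cv2.fitLine(P,cv2.DIST_L2,0,.01,.01).ravel();print("glass",len(P),l,cv2.minAreaRect(P))
N,e=tri(S,(371.6,195.7),T,(239.4,244.4));print("nut",N,e)
im=T["image"];print(im[250,387])
m=(im.min(2)>im[250,387].min()-25).astype(np.uint8);m[:200]=0;m[300:]=0;m[:,:335]=0;m[:,440:]=0
k=max(cv2.findContours(m,0,1)[0],key=cv2.contourArea);r=cv2.minAreaRect(k);print(r)
B=np.array([plane(T,p,.022) for p in cv2.boxPoints(r)]);print(B.round(3).tolist(),B.mean(0),np.linalg.norm(np.diff(B,axis=0),axis=1))
f=lambda c,x0,y0,w,h:cv2.convertScaleAbs(cv2.resize(c["image"][y0:y0+h,x0:x0+w,::-1],None,fx=8,fy=8,interpolation=cv2.INTER_CUBIC),alpha=1.5)
cv2.imwrite("pics/crop1.png",np.hstack([f(S,360,172,48,70),f(T,198,215,48,70)]))
E
```

```text
scene cork 3 382.6666666666667 180.0 [(np.int64(383), np.int64(179), np.int64(29)), (np.int64(383), np.int64(180), np.int64(32)), (np.int64(382), np.int64(181), np.int64(28))]
glass 53 [  0.64146364   0.76715344 388.         186.79245   ] ((387.9999694824219, 187.49998474121094), (14.144856452941895, 4.992301940917969), 56.3099365234375)
top cork 0 nan nan []
nut [0.56422529 0.185536   0.19338278] 0.0066552425467787555
[122 123 127]
((387.0, 249.5), (99.0, 104.0), 90.0)
[[0.714, -0.069, 0.022], [0.72, -0.377, 0.022], [0.429, -0.377, 0.022], [0.422, -0.075, 0.022]] [ 0.5714771  -0.22441713  0.022     ] [0.3077033  0.29137015 0.30273281]<stdin>:5: RuntimeWarning: Mean of empty slice.
  ret = ret.dtype.type(ret / rcount)
```

View pics/crop1.png

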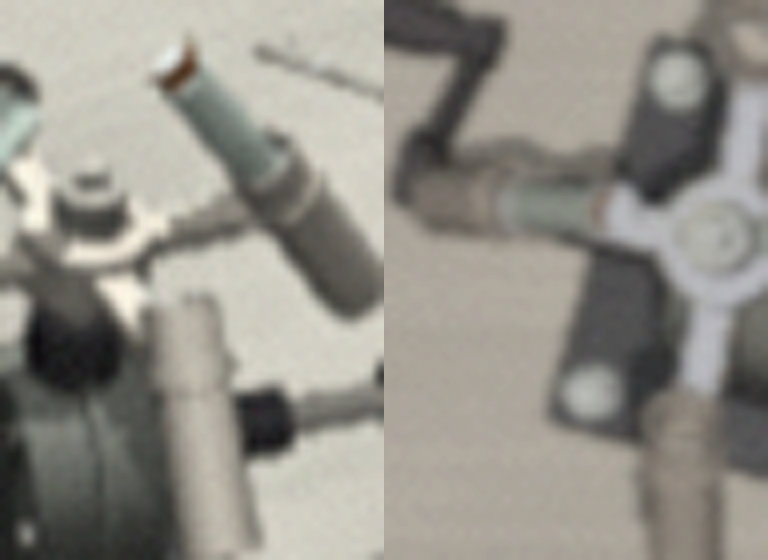

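The crop shows the cork/glass boundary at scene (382.7,182.5) and top (223.6,241.2), and the cup mouth at scene (392.7,191.8) and top (212.7,240.6). The nut is at scene (371,194) and top (239,244). I'll refine these, and redo the tray with a better mask.

Run:
```python
from h import *
d=pickle.load(open("cams0.pkl","rb"));S,T=d["scene"],d["top"]
N,e=tri(S,(371.1,194.1),T,(239.2,244.2));print("nut",N,e)
M,e=tri(S,(392.7,191.8),T,(212.7,240.6));print("mouth",M,e)
K,e=tri(S,(382.7,182.5),T,(223.6,241.2));print("corkbase",K,e)
v=K-M;print("len",np.linalg.norm(v),"lean",np.degrees(np.arctan2(np.hypot(v[0],v[1]),v[2])),"az",np.degrees(np.arctan2(-v[1],-v[0])))
print("r mouth",np.linalg.norm((M-N)[:2]),"az",np.degrees(np.arctan2(*(M-N)[1::-1])))
NP=plane(T,(239.2,244.2),.2)
for a in(75,80,82,84,86,90):   # model check by projecting
    u=np.array([np.cos(np.radians(a)),np.sin(np.radians(a)),0]);Z=np.array([0,0,1]);t=-np.sin(.65)*u+np.cos(.65)*Z
    m=NP-.01*Z+.06*u;k=m+.052*t
    print(a,[proj(c,x).round(1).tolist() for c in(S,T) for x in(NP,m,k)])
im=T["image"].astype(int)
b=im[...,2]-im[...,0]
m=((b>-2)&(im.min(2)>95)).astype(np.uint8);m[:200]=0;m[300:]=0;m[:,:335]=0;m[:,440:]=0
m=cv2.morphologyEx(m,cv2.MORPH_OPEN,np.ones((5,5)))
k=max(cv2.findContours(m,0,1)[0],key=cv2.contourArea);r=cv2.minAreaRect(k);print(r)
B=np.array([plane(T,p,.01) for p in cv2.boxPoints(r)]);print(B.round(3).tolist(),B.mean(0),np.linalg.norm(np.diff(B,axis=0),axis=1))
```

```text
nut [0.56390512 0.18458306 0.19864304] 0.005103966870554832
mouth [0.57105929 0.25361467 0.18704313] 0.001624523417932814
corkbase [0.5672744  0.21839613 0.22559943] 8.617534350440311e-05
len 0.05235703074419856 lean 42.57340952048324 az 83.86604311711888
r mouth 0.06940133139208633 az 84.08320471819002
75 [[369.0, 193.8], [390.6, 193.6], [380.7, 182.1], [239.2, 244.2], [218.0, 238.2], [226.6, 240.1]]
80 [[369.0, 193.8], [389.7, 192.5], [380.3, 181.5], [239.2, 244.2], [217.5, 240.1], [226.4, 241.0]]
82 [[369.0, 193.8], [389.3, 192.1], [380.2, 181.3], [239.2, 244.2], [217.3, 240.9], [226.3, 241.4]]
84 [[369.0, 193.8], [388.9, 191.6], [380.0, 181.1], [239.2, 244.2], [217.2, 241.7], [226.2, 241.8]]
86 [[369.0, 193.8], [388.5, 191.2], [379.8, 180.9], [239.2, 244.2], [217.1, 242.4], [226.2, 242.2]]
90 [[369.0, 193.8], [387.6, 190.4], [379.3, 180.5], [239.2, 244.2], [217.0, 244.0], [226.1, 242.9]]
((385.50103759765625, 251.02268981933594), (58.212623596191406, 77.19302368164062), 87.39744567871094)
[[0.645, -0.102, 0.01], [0.661, -0.331, 0.01], [0.488, -0.34, 0.01], [0.473, -0.113, 0.01]] [ 0.56700448 -0.22152688  0.01      ] [0.22942397 0.17252264 0.22723547]
```

```bash
cat >> h.py <<'E'
from scipy.spatial.transform import Rotation as R
Z=np.array([0,0,1.])
def geo(az):
    a=np.radians(az);u=np.array([np.cos(a),np.sin(a),0]);e=np.array([-np.sin(a),np.cos(a),0])
    return u,e,-np.sin(.65)*u+np.cos(.65)*Z
def tool(u,e,tilt,s):   # tilt along with the tube (gripper body inwards)
    z=np.sin(tilt)*u-np.cos(tilt)*Z;y=s*e;return np.c_[np.cross(y,z),y,z]
def tcp(g,Rm): return g-.003*Rm[:,2]
rv=lambda M:R.from_matrix(M).as_rotvec()
E
python3 - <<'E'
from h import *
from rig import manip
d=pickle.load(open("cams0.pkl","rb"));S,T=d["scene"],d["top"]
n=[]
for c,p,q in((S,(382.7,182.5),(392.7,191.8)),(T,(223.6,241.2),(212.7,240.6))):
    o,a=ray(c,p);_,b=ray(c,q);m=np.cross(a,b);m/=np.linalg.norm(m);n.append((m,m@o))
t=np.cross(n[0][0],n[1][0]);t/=np.linalg.norm(t);t*=np.sign(t[2])
A=np.array([n[0][0],n[1][0],Z]);P=np.linalg.solve(A,[n[0][1],n[1][1],.2155]);print("axis at z=.2155",P,t,np.degrees(np.arccos(t[2])))
for az in(82.5,):
    u,e,t=geo(az);N=np.array([.5645,.185,.19]);G=N+.06*u+.032*t;print("model grip",G)
    for s in(1,-1):
        for deg in(0,10,18):
            b=np.radians(deg);M=tool(u,e,b,s)
            q=[manip.solve_ik(tcp(G+h,M),rv(M)) for h in(0*Z,.12*Z,.09*t)]
            Rt=R.from_rotvec(e*.65).as_matrix()
            if (Rt@t)[2]<.99: Rt=Rt.T
            f=[]
            for yaw in(-90,-60,-30,0,30,60,90):
                F=R.from_rotvec(Z*np.radians(yaw)).as_matrix()@Rt@M
                k=manip.solve_ik(tcp(np.array([.567,-.2215,.27]),F),rv(F))
                f.append((yaw,None if k is None else np.round(k,1).tolist()))
            print(s,deg,[None if k is None else np.round(k,2).tolist() for k in q]);print("  ",f)
E
```

```text
axis at z=.2155 [0.56835228 0.22742791 0.2155    ] [-0.08097169 -0.6625492   0.74462886] 41.87276886082976
model grip [0.56980381 0.22528641 0.21547468]
1 0 [None, None, None]
   [(-90, [-0.3, 0.7, 1.2, -0.1, 1.9, -1.8]), (-60, [-0.2, 0.6, 1.3, -0.4, 1.7, -2.1]), (-30, [-0.1, 0.5, 1.5, -0.6, 1.5, -2.5]), (0, None), (30, None), (60, [-0.3, 0.2, 2.1, -0.6, 0.4, 2.5]), (90, [-0.5, 0.2, 2.1, 0.6, 0.4, 0.7])]
1 10 [None, None, None]
   [(-90, [-0.3, 0.6, 1.3, -0.1, 1.7, -1.8]), (-60, [-0.3, 0.5, 1.4, -0.3, 1.6, -2.2]), (-30, [-0.2, 0.5, 1.5, -0.4, 1.4, -2.5]), (0, None), (30, None), (60, [-0.3, 0.2, 1.9, -0.3, 0.6, 2.1]), (90, [-0.5, 0.2, 1.9, 0.3, 0.6, 1.0])]
1 18 [None, None, None]
   [(-90, [-0.4, 0.5, 1.4, -0.1, 1.5, -1.8]), (-60, [-0.3, 0.5, 1.5, -0.2, 1.5, -2.2]), (-30, None), (0, None), (30, None), (60, [-0.3, 0.2, 1.9, -0.2, 0.7, 2.0]), (90, [-0.4, 0.2, 1.9, 0.1, 0.7, 1.2])]
-1 0 [[0.36, 0.42, 1.67, -0.0, 1.05, 0.49], [0.36, 0.3, 1.55, -0.0, 1.29, 0.49], [0.28, 0.31, 1.66, -0.0, 1.18, 0.41]]
   [(-90, [-0.3, 0.7, 1.2, -0.1, 1.9, 1.4]), (-60, [-0.2, 0.6, 1.3, -0.4, 1.7, 1.0]), (-30
[... 311 characters left out ...]
4]]
   [(-90, [-0.3, 0.6, 1.3, -0.1, 1.7, 1.4]), (-60, [-0.3, 0.5, 1.4, -0.3, 1.6, 1.0]), (-30, [-0.2, 0.5, 1.5, -0.4, 1.4, 0.6]), (0, [-0.2, 0.4, 1.7, -0.5, 1.1, 0.2]), (30, [-0.2, 0.3, 1.8, -0.5, 0.8, -0.3]), (60, [-0.3, 0.2, 1.9, -0.3, 0.6, -1.0]), (90, [-0.5, 0.2, 1.9, 0.3, 0.6, -2.1])]
-1 18 [[0.21, 0.38, 1.77, 0.38, 0.92, 0.12], [0.21, 0.25, 1.65, 0.33, 1.15, 0.22], [0.12, 0.27, 1.74, 0.35, 1.07, 0.09]]
   [(-90, [-0.4, 0.5, 1.4, -0.1, 1.5, 1.4]), (-60, [-0.3, 0.5, 1.5, -0.2, 1.5, 0.9]), (-30, [-0.2, 0.4, 1.6, -0.3, 1.3, 0.5]), (0, [-0.2, 0.3, 1.7, -0.4, 1.1, 0.1]), (30, [-0.3, 0.3, 1.8, -0.3, 0.9, -0.5]), (60, [-0.3, 0.2, 1.9, -0.2, 0.7, -1.2]), (90, [-0.4, 0.2, 1.9, 0.1, 0.7, -2.0])]
```

```bash
cat >> h.py <<'E'
G=np.array([.569,.2265,.217]);u,e,t=geo(82.5);M=tool(u,e,np.radians(15),-1)
E
python3 - <<'E'
from h import *
from rig import manip
p=manip.get_position();manip.servo_line([p[0],p[1],.40],rate=.3)
manip.move_to(tcp(G+.12*Z,M),rv(M))
manip.servo_line(tcp(G,M),rate=.12)
print(manip.get_time(),manip.get_position(),manip.get_contact_force(),manip.get_width())
S=manip.camera("scene");T=manip.camera("top")
f=lambda c,x0,y0:cv2.convertScaleAbs(cv2.resize(c["image"][y0:y0+110,x0:x0+80,::-1],None,fx=5,fy=5,interpolation=cv2.INTER_CUBIC),alpha=1.5)
cv2.imwrite("pics/g1.png",np.hstack([f(S,345,140),f(T,190,190)]))
E
```

```text
4.9833 [0.56943118 0.22586871 0.22070614] [-0.16259994 -0.03887184  0.33074479] 0.08555658803142856
```

View pics/g1.png

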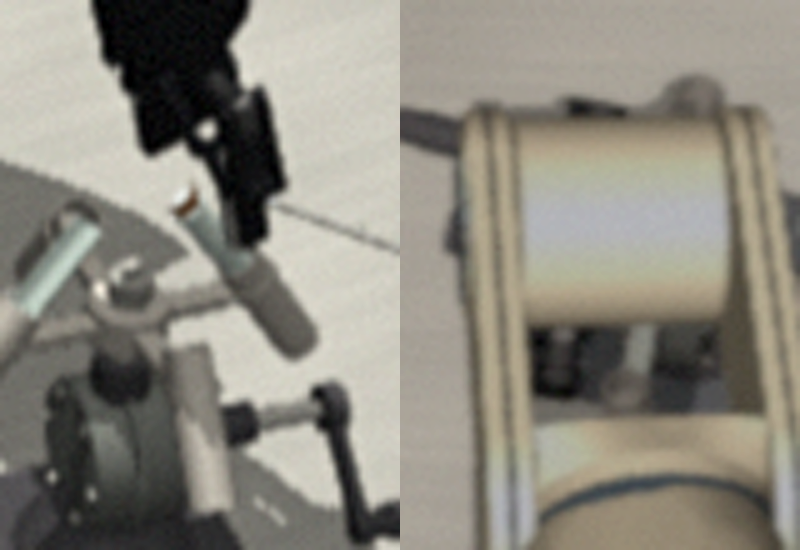

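The front finger stands at crop (255,190), straddling the glass between cork and cup, and the scene is undisturbed. Closing and drawing the first 15 mm.

Run:
```python
from h import *
from rig import manip
manip.command_gripper(0.0,f_grip=40)
print(manip.get_width(),manip.get_grip_force(),manip.get_contact_force(),manip.get_torque())
p=manip.get_position()
manip.servo_line(p+.015*t,rate=.05);print(manip.get_contact_force(),manip.get_width())
manip.servo_line(p+.03*t,rate=.05);print(manip.get_contact_force(),manip.get_width(),manip.get_time())
S=manip.camera("scene")
cv2.imwrite("pics/g2.png",cv2.convertScaleAbs(cv2.resize(S["image"][130:240,345:445,::-1],None,fx=5,fy=5,interpolation=cv2.INTER_CUBIC),alpha=1.5))
```

```text
0.015394973232055962 37.26662035274785 [0.44441859 0.11312165 1.53752242] [-0.04266824  0.01522761  0.0281223 ]
[-0.03551109 -0.15743718  0.01199906] 0.015144447617416347
[ 0.12456979 -0.29935913 -0.4727017 ] 0.015312996131661163 6.6167
```

View pics/g2.png

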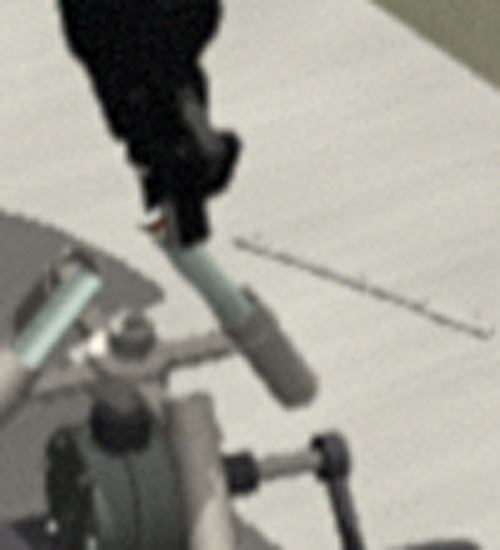

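The tube is gripped next to its cork, at crop (175,235), and is coming straight out of the cup. I'll continue the draw, lift, turn it upright and carry it over.

Run:
```python
from h import *
from rig import manip
p=manip.get_position()
manip.servo_line(p+.065*t,rate=.06);print(manip.get_contact_force(),manip.get_width())
p=manip.get_position();manip.servo_line(p+.07*Z,rate=.12)
g=manip.get_position()+.003*M[:,2]
Rt=R.align_vectors([Z,e],[t,e])[0].as_matrix();F=Rt@M
manip.servo_line(tcp(g+[0,-.10,0.02],F),rv(F),rate=.08);print(manip.get_time(),manip.get_contact_force())
C=np.array([.567,-.2215,g[2]+.02])
manip.servo_line(tcp(C,F),rate=.18)
C[2]=.275;manip.servo_line(tcp(C,F),rate=.1);manip.hold(.5)
print(manip.get_time(),manip.get_position(),manip.get_width(),manip.get_grip_force())
S=manip.camera("scene");T=manip.camera("top");pickle.dump({"scene":S,"top":T},open("cams1.pkl","wb"))
cv2.imwrite("pics/end.png",cv2.convertScaleAbs(cv2.resize(S["image"][120:380,130:450,::-1],None,fx=2.3,fy=2.3,interpolation=cv2.INTER_CUBIC),alpha=1.4))
```

```text
[ 0.1660043  -0.0313919  -1.36991061] 0.0151614333294591
10.0333 [ 0.02959266  0.3567606  -0.24928992]
13.5167 [ 0.56715689 -0.2203878   0.27781773] 0.015433019335255227 37.73018437670544
```

View pics/end.png

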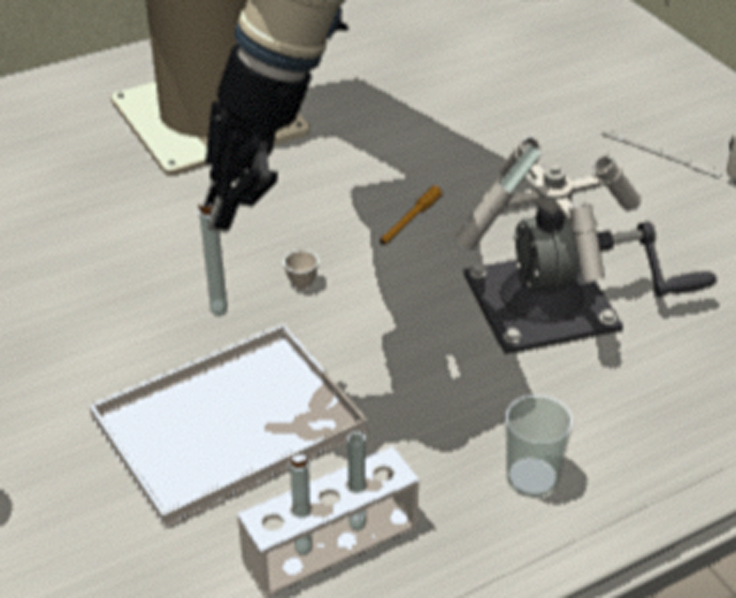

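The tube hangs over the tray: foot at crop (219,308), cork at (207,210). The counterbalance tube and the other objects are in place. I'll check how upright it is and where the tray centre lies.

Run:
```python
from h import *
d=pickle.load(open("cams1.pkl","rb"));S,T=d["scene"],d["top"]
im=S["image"].astype(int);x0,x1,y0,y1=212,236,212,262
w=im[y0:y1,x0:x1];lum=w.sum(2);m=(lum<np.median(lum[:, -4:])*.8).astype(np.uint8)
m[:12]=0
k=max(cv2.findContours(m,0,1)[0],key=cv2.contourArea)
ys,xs=np.nonzero(cv2.drawContours(np.zeros_like(m),[k],0,1,-1))
r=[(y+y0,xs[ys==y].mean()+x0,(ys==y).sum() and (xs[ys==y]).size) for y in np.unique(ys)];print([(int(a),round(float(b),1),int(c)) for a,b,c in r])
a=np.array([(y,x) for y,x,n in r][1:-3]);print("slope dx/dy",np.polyfit(a[:,0],a[:,1],1)[0])
C=np.array([.567,-.2215,.275]);f=C-[0,0,.11]
P=proj(S,f);Q=proj(S,C);print("expected foot",P,"grip",Q,"slope",(Q-P)[0]/(Q-P)[1])
tr=np.array([plane(S,(130+x/2.3,120+y/2.3),.022)[:2] for x,y in((95,410),(283,330),(367,415),(170,520))]);print("tray",tr.round(3).tolist(),tr.mean(0))
for th in(-.1,.1):
  for ax in((1,0,0),(0,1,0)):
    f=C-R.from_rotvec(th*np.array(ax)).apply([0,0,.11]);P=proj(S,f);print(th,ax,P,(Q-P)[0]/(Q-P)[1])
```

```text
[(224, 221.5, 8), (225, 221.5, 8), (226, 221.5, 8), (227, 221.5, 8), (228, 222.0, 9), (229, 222.5, 8), (230, 222.5, 8), (231, 222.5, 8), (232, 222.5, 8), (233, 222.5, 8), (234, 222.5, 8), (235, 222.5, 8), (236, 222.5, 8), (237, 223.5, 8), (238, 223.5, 8), (239, 223.5, 8), (240, 223.5, 8), (241, 223.5, 8), (242, 223.5, 8), (243, 223.5, 8), (244, 223.5, 8), (245, 223.5, 8), (246, 224.0, 7), (247, 224.5, 8), (248, 224.5, 8), (249, 224.5, 8), (250, 224.5, 8), (251, 224.5, 8), (252, 224.5, 8), (253, 224.5, 8), (254, 224.5, 8), (255, 225.0, 7), (256, 225.0, 5), (257, 224.5, 2)]
slope dx/dy 0.10923248053392601
expected foot [225.23244284 256.55942667] grip [221.54565571 219.01617439] slope 0.09820105885201956
tray [[0.492, -0.344], [0.476, -0.113], [0.641, -0.094], [0.671, -0.332]] [ 0.57015449 -0.22044343]
-0.1 (1, 0, 0) [220.81690915 257.93850769] -0.018723095418755636
-0.1 (0, 1, 0) [227.18190817 259.17379656] 0.14035324181224712
0.1 (1, 0, 0) [229.58413375 254.83514383] 0.2244195788433712
0.1 (0, 1, 0) [223.26943287 253.61993349] 0.04981473691100298
```

The tube is upright to about 0.01 rad, its foot matches the prediction to about 1 px, and the tray centre agrees from both views. Handing in.

```bash
python3 -c "
from rig import manip
print(manip.sign_off())"
```

```text
the job is handed in; nothing more can be done
None
```

The corked tube is out of its cup and held upright and still over the middle of the spill tray, its foot about 14 cm above the rim, with the counterbalance tube in its cup and nothing else seen to have moved; the job is handed in, but no verdict was returned.

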